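# Close and pin the shaker guard

### The arm

A 6-joint arm with a two-finger parallel gripper is mounted at the origin on the work surface. World frame = base frame: x ahead of the robot, y to its left, z up, the work surface at z = 0. Lengths are in m, angles in rad, forces in N, time in s.
With the tool pointing down it reaches from about 0.325 to 0.85 m from the base axis. Payload 4.4 kg.
Tool frame: the origin (TCP) lies between the finger pads; the fingertips stand 19 mm ahead of it and the grasp point (between the pads) is the TCP (ctrl.nose_length is the distance from the TCP to the fingertips, in m); z points along the fingers, y is the line along which they close (so a half turn about z gives the same grasp; the last joint's range is limited). The gripper opens to 94 mm and grips with 3 to 60 N. Pads are 16 mm wide; open, the fingers measure 119 mm over their backs; the gripper's body (75 mm by 177 mm) begins 78 mm behind the grasp point.
Start: joints at [-0.15, 0.207, 1.542, -0, 1.393, -0.15], TCP at [0.575, -0, 0.224] pointing down, gripper open.
Joint ranges: [-2.73, 2.73], [-0.86, 2.22], [0.23, 2.46], [-1.11, 4.25], [0.08, 2.63], [-2.82, 2.82]. Speed limits (rad/s): [2.79, 2.79, 3.14, 3.14, 3.14, 3.14].

### API

Orientations are given as a 3x3 rotation matrix whose columns are the frame's x, y, z axes.
In Python, from station import ctrl, camera, calibration, nets gives the robot as it stands.
- The arm moves only by the tool apply_moves, never from a script. Its argument "moves" is a list of rows, each an object with "translation": the shift along the tool's x, y, z normalised to -1 to 1, where 1 is 250 mm, a list of three; "roll": the turn about the tool's z normalised to -1 to 1, where 1 is 1.5 rad; "jaw": the closure, from 0 (fully open) to 1 (shut). In form: [{"translation": [tx, ty, tz], "roll": roll, "jaw": jaw}, ...]. A call has 1 to 5 rows; each row is the pose to reach, as a shift and turn from the pose commanded when the call began, along the tool's axes at that moment; what a row does not reach only later rows make up. A row lasts 1/10 s, in which the tool goes at most 50 mm and 8.59 degrees, less where a joint would pass 70% of its speed; a pose out of reach is approached as far as the arm can. A call with a number of a shift or a turn outside -1 to 1 is refused whole. A call with a gripper value outside its range is refused whole. The fingers move at their own pace and stop on an object; the grip force is fixed at half the most. Time passes only in rows, so rows that repeat a pose let the fingers close. It gives the time, the measured TCP pose, the force, the opening and the grip force at its end, in the units of the state.
- ctrl.get_obs(): the state, without advancing time (a new reading comes with each control period).
- camera(name): name is "scene" or "side" or "wrist"; returns the picture (420x560x3 uint8, red, green, blue); there is no depth.
- calibration(name): a dict with "fx", "fy", "cx", "cy" (pixels), "k1" (the pictures are not rectified: a ray, as slopes to the right and down, at radius r is drawn at 1 + k1 r^2 times it, then the intrinsics apply), "eye" and "attitude" of the camera in the world. Camera axes: x right, y up, looking along -z (the intrinsics and any distortion apply to the point x, -y, -z); pixel columns grow to the right and rows downward; lengths in m; the calibration is good to about 2 mm. A picture is of the moment at which its call begins: read the wrist's pose just before it. calibration takes no time and is no camera call; for the wrist camera it gives the pose at the moment of the call.
- ctrl.close_job(): hands the job in; it is judged then, once.
Trained networks look in the newest picture that a camera, given by its name, has taken for a name from the list of things; names that differ only in an ending like _2 or _b are one class to them, and where a whole thing is asked for, a point or a joint stands for the part that bears it (a point fixed in the world has none). Each returns a list of dicts, best first, with "conf" (0 to 1); they miss things now and then, are a little off and sometimes report something else, mostly with a low value. They report only what shows in the picture. A call takes as long as a camera call. They do not tell look-alikes from the thing itself.
- nets.spot_in(camera, label): "extent" ([left, top, right, bottom] in pixels, round what is visible of it).
The state is a dict: "time_s": time; "q": joint angles; "qvel": joint speeds; "tau": joint torques, N m; "position": TCP position; "tcp_rot": TCP orientation; "wrist_force": force on the tool from outside, world axes, zero at the start; "ft_torque": the same for the moment, N m; "gripper_width": opening from 0.0 (shut) to 1.0 (fully open); "gripper_force": force on a finger pad.
Only numpy, scipy, OpenCV 4.12 (cv2) and the standard library are available. Lean on these libraries where they do the work, as an engineer would, in place of code of your own. Each camera call takes 0.05 s, during which the arm holds its last target. There are 200 camera calls.

### The job

Lower the open clear guard of the laboratory shaker gently all the way down onto its stop, without letting it fall shut. Then take the red-handled locking rod from its sloped wooden rest and push it from the right as the robot sees it (the end away from the guard's handle) through all three latch lugs on the shaker's front until its collar is up against the first lug, and let go. Do not shift the bottles, jars and other things standing around and inside.

Things in the scene. Friction and masses are not known exactly. Their poses are not given: they have to be found in the camera images.
- shaker: Shaker, fixed: white-grey box 160 (x) x 260 (y) x 100 mm high, open on top. Origin: centre of its underside, on the table; -x is its front (to the robot), +y its left. Two blue lugs, 12 mm thick along y, 34 x 34 mm, with a 16 mm hole along y, stand on the right half of its front: hole centres 22 mm before the front face, 95 mm above the table, at y = -115 and -45 mm.
- guard (a joint): Angle of the clear guard on its hinge along the shaker's far rim: 0 = fully down on its stop, growing as it opens; 0.95 to 1.35 rad at the start, at most 1.6. 260 wide, 160 mm hinge to free edge, 5 mm thick, 0.45 kg. The stiff hinge holds it above about 0.8 rad; lower, it falls if let go. An orange lug (16 mm hole) on its free edge lines up midway between the blue ones when down.
- guard_handle (a point): Centre of the guard's handle: a red round bar 12 mm thick, 90 mm long, parallel to the hinge, at y = +65 mm of the shaker. It lies in the guard's plane, 40 mm beyond the free edge and 200 mm from the hinge axis, with a post at each end and a 34 mm gap between bar and edge.
- hinge (a point): Point on the hinge axis, 103 mm above the table, level with the middle of the handle. It stays still; axes are the shaker's (hinge along y). Handle centre = this + 200 mm x (-cos(angle) along the shaker's x, +sin(angle) up).
- latch_right (a point): Centre of the outer (right, -y) mouth of the right-hand blue lug's 16 mm hole, where the rod goes in; 95 mm above the table. Axes are the shaker's; the holes run along +y.
- latch_left (a point): Centre of the inner (left, +y) mouth of the left-hand blue lug's hole, where the rod comes out: 82 mm from latch_right along +y.
- rod_grip (a point): Centre of the loose locking rod's red handle, on the axis; x points to the tip. Handle 18 mm thick, 30 mm either way; then a collar 28 mm thick whose tip-side face is 36 mm from here; then a steel shank 10 mm thick to the tip at 146 mm. 0.12 kg, centre of mass 63 mm towards the tip. At the start it slopes 35 degrees down to the tip, this point 109 mm above the table.
- rod_tip (a point): Tip of the locking rod (last 8 mm tapered to 4 mm). At the start about 25 mm above the table, against the rest's end stop.
- rest: Wooden rest of the rod, fixed: base 80 (x) x 125 (y) mm, a beam sloping 35 degrees down along +y under the shank, cheeks beside the shank and an end stop at the tip. Origin on the table, 60 mm horizontally from rod_grip towards the tip. The red handle hangs free beyond the high end; lift the rod off square to its axis.
- jar_a: Amber jar, 52 mm thick, 46 high, standing in the shaker. Leave alone.
- jar_b: Clear glass jar, 52 mm thick, 46 high, standing in the shaker. Leave alone.
- wash_bottle: White wash bottle with yellow spout, 68 mm thick, 195 high. Leave alone.
- water_bottle: Clear bottle, 62 mm thick, 200 high. Leave alone.
- dropper_bottle: Small amber bottle with red cap, 32 mm thick, 70 high. Leave alone.
- steel_cap: Steel cover with knob, 90 mm wide, 44 high. Leave alone.
- tumbler: White tumbler, 82 mm thick, 175 high. Leave alone.
- rod: The locking rod as a whole; same origin and axes as rod_grip.
Things that resemble listed ones, but are neither listed nor needed, are in the scene too. There is more than one size of the rod; the job needs the largest.

How it is judged:
On the way, in this order (a step that is already met when the one before it is completed fails the run):
1. The guard is fully down on its stop, the rod not yet in the lugs (value of joint guard below 0.03 rad and y of rod_tip in the frame of shaker below -0.121 m), for 0.2 s.
2. The rod has passed the guard's own lug (value of joint guard below 0.03 rad and y of rod_tip in the frame of shaker above -0.07 m and x of rod_tip in the frame of shaker between -0.109 and -0.095 m and z of rod_tip in the frame of shaker between 0.088 and 0.102 m), for 0.1 s.
At the end, for the whole second after the job is handed in: The guard is down (joint below 0.03 rad) and the rod lies through all three lugs from the right: on the hole line (tip within 7 mm, handle within 12 mm), its collar within about 9 mm of the right-hand lug, at rest and released (value of joint guard below 0.03 rad and y of rod_tip in the frame of shaker above -0.02 m and x of rod_tip in the frame of shaker between -0.109 and -0.095 m and z of rod_tip in the frame of shaker between 0.088 and 0.102 m and x of rod_grip in the frame of shaker between -0.114 and -0.09 m and z of rod_grip in the frame of shaker between 0.083 and 0.107 m and linear speed of rod below 0.02 m/s); the robot touches nothing.
It fails at once if The guard slams: it turns faster than 1.2 rad/s within the last 0.12 rad before its stop (value of joint guard below 0.12 rad and velocity of joint guard below -1.2 rad/s).
It fails at once if A bottle, jar or other bystander is shifted or tipped by more than 30 mm (distance of any of jar_a, jar_b, wash_bottle, water_bottle, dropper_bottle, steel_cap, tumbler from where it was at the start of the episode above 0.03 m).
It also fails if it takes over 67 s, if anything falls off the work surface, if the arm or the gripper's body presses on something with over 40 N, if the wrist force passes 120 N, or if a joint passes its speed limit or range.

## Working session

There is one attempt and no reset: what is moved stays moved. The work goes in short steps, Python scripts to look and compute and a tool call to move; the robot and the scene stay as the last step left them, time stands still between calls to the robot, and variables do not carry over. Pictures are saved under pics/ and viewed, at most 10 in all, crops included, and the job is handed in when it is done.

Besides the shell and the picture viewer there is one more tool, called after "Request:" by a JSON object that holds its "fn" and its "kwargs". apply_moves: Moves the arm, as the interface text tells. Scaled input: -1 to 1 covers 250 mm each way for a shift and 1.5 rad each way for a turn. Its arguments: {"type":"object","properties":{"moves":{"type":"array","items":{"type":"object","properties":{"translation":{"type":"array","items":{"type":"number"}},"roll":{"type":"number"},"jaw":{"type":"number"}}}}},"required":["moves"]}

```bash
ls; mkdir -p pics; python3 - <<'E'
from station import ctrl,camera,calibration,nets
import cv2,numpy as np
ims=[]
for c in("scene","side"):
    im=camera(c);cv2.imwrite(f"pics/{c}0.png",im[:,:,::-1])
    k=calibration(c);print(c,{a:np.round(b,4).tolist() for a,b in k.items()})
    for l in("shaker","guard","guard_handle","rod","rod_grip","rod_tip","rest","latch_right"):
        try:print(l,[(round(d["conf"],2),np.round(d["extent"]).astype(int).tolist()) for d in nets.spot_in(c,l)][:4])
        except Exception as e:print(l,e)
print(ctrl.get_obs()["time_s"],calibration("wrist"))
E
```

```text
pics
scene {'fx': 421.5097, 'fy': 421.5097, 'cx': 280.3055, 'cy': 208.652, 'k1': -0.051, 'eye': [0.3165, -0.8152, 0.8557], 'attitude': [[0.9487, 0.2214, -0.2258], [-0.316, 0.6392, -0.7011], [-0.0109, 0.7365, 0.6764]]}
shaker [(0.71, [235, 134, 315, 234])]
guard [(0.64, [264, 134, 312, 202]), (0.23, [233, 133, 316, 237])]
guard_handle [(0.92, [264, 133, 313, 200]), (0.64, [233, 133, 311, 234]), (0.31, [267, 162, 285, 185])]
rod [(0.83, [290, 303, 334, 328]), (0.55, [241, 339, 246, 398]), (0.54, [316, 369, 340, 418])]
rod_grip [(0.6, [318, 368, 340, 418]), (0.59, [293, 306, 336, 328]), (0.54, [238, 340, 245, 401])]
rod_tip [(0.63, [316, 369, 339, 420]), (0.52, [238, 344, 246, 401])]
rest [(0.92, [271, 300, 328, 354])]
latch_right [(0.93, [234, 134, 318, 235]), (0.18, [204, 95, 232, 152])]
side {'fx': 521.2279, 'fy': 521.2279, 'cx': 282.1977, 'cy': 209.6962, 'k1': -0.1331, 'eye': [-0.3057, -0.8951, 0.8082], 'attitude': [[0.7243, 0.3242, -0.6085], [-0.689, 0.371, -0.6225], [0.024, 0.8702, 0.4921]]}
shaker [(0.56, [214, 123, 313, 250])]
guard [(0.76, [233, 126, 312, 206])]
guard_handle [(
[... 200 characters left out ...]
[412, 318, 421, 362]), (0.55, [350, 264, 404, 289])]
rod_tip [(0.66, [340, 270, 404, 290]), (0.65, [413, 316, 425, 362]), (0.49, [315, 324, 351, 367])]
rest [(0.96, [326, 276, 387, 317]), (0.71, [336, 179, 369, 247]), (0.7, [346, 267, 405, 287]), (0.23, [231, 124, 309, 205])]
latch_right [(0.56, [215, 125, 312, 250])]
0.9 {'fx': 301.8653581931348, 'fy': 301.8653581931348, 'cx': 279.29981651262045, 'cy': 212.66213336341994, 'k1': -0.03395281841930416, 'eye': array([0.57410835, 0.07781004, 0.38555467]), 'attitude': array([[ 9.99999962e-01, -1.88020562e-04, -1.99923319e-04],
       [ 2.34743504e-04,  9.63378380e-01,  2.68145562e-01],
       [ 1.42184924e-04, -2.68145599e-01,  9.63378387e-01]])}
```

```bash
python3 - <<'E'
import cv2,numpy as np
a=cv2.imread("pics/scene0.png");b=cv2.imread("pics/side0.png")
# crop 190..390 , 90..420
A=cv2.resize(a[110:420,180:380],None,fx=1.93,fy=1.93,interpolation=3)
B=cv2.resize(b[100:400,190:450],None,fx=1.6,fy=1.6,interpolation=3)
o=np.zeros((600,800,3),np.uint8);o[:A.shape[0],:386]=A[:600];o[:B.shape[0],386:386+B.shape[1]]=B[:,:414]
cv2.imwrite("pics/m0.png",o)
E
```

```text
(no output)
```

View pics/m0.png

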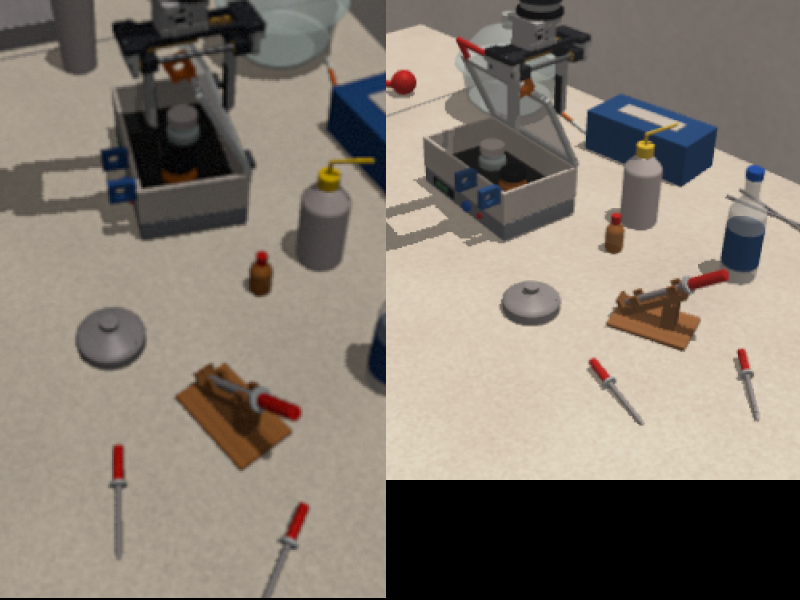

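```bash
python3 - <<'E'
from station import ctrl,camera,calibration,nets
import cv2,numpy as np
w=camera("wrist")[:,:,::-1];cv2.imwrite("pics/wrist0.png",w)
o=ctrl.get_obs();print(np.round(o["tcp_rot"],3).tolist(),o["position"])
a=cv2.imread("pics/scene0.png");b=cv2.imread("pics/side0.png")
A=cv2.resize(a[125:245,225:325],None,fx=4,fy=4,interpolation=2)  #480x400
B=cv2.resize(b[115:255,205:325],None,fx=3.33,fy=3.33,interpolation=2)
O=np.zeros((600,800,3),np.uint8);O[:480,:400]=A;O[:B.shape[0],400:400+B.shape[1]]=B[:600,:400]
cv2.imwrite("pics/m1.png",O)
E
```

```text
[[-0.0, 1.0, 0.0], [1.0, 0.0, -0.0], [-0.0, 0.0, -1.0]] [5.75006093e-01 7.31867482e-06 2.24463603e-01]
```

View pics/wrist0.png

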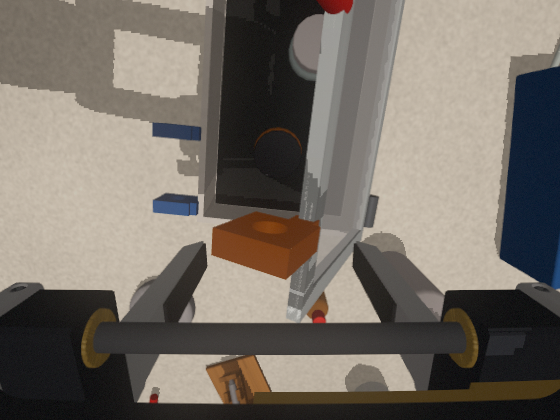

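View pics/m1.png

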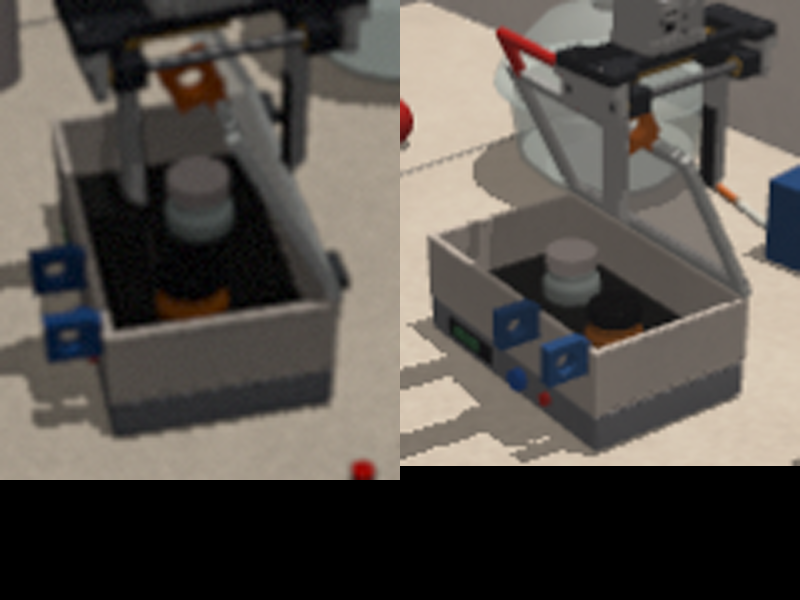

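```bash
cat > h.py <<'E'
import numpy as np
from station import ctrl,camera,calibration,nets
from scipy.optimize import least_squares
def proj(k,P):
    p=(np.atleast_2d(P)-k["eye"])@np.array(k["attitude"])
    s=np.c_[p[:,0],-p[:,1]]/-p[:,2:3]
    s=s*(1+k["k1"]*(s**2).sum(1,keepdims=True))
    return s*[k["fx"],k["fy"]]+[k["cx"],k["cy"]]
def pose(v,P):  # x,y,yaw
    c,s=np.cos(v[2]),np.sin(v[2])
    P=np.atleast_2d(P);return np.c_[v[0]+c*P[:,0]-s*P[:,1],v[1]+s*P[:,0]+c*P[:,1],P[:,2]]
E
cat > fit.py <<'E'
from h import *
S=dict(scene={(-.102,-.121,.095):(243.8,208.3),(-.102,-.051,.095):(239.5,192.5),(-.08,-.13,0):(254.2,233),(-.08,-.13,.1):(250.8,210),(.08,-.13,.1):(308.8,200),(.08,-.13,0):(307.5,225.8),(-.08,.13,.1):(239.5,155.5)},
side={(-.102,-.121,.095):(254.5,223),(-.102,-.051,.095):(239.8,212.5),(-.08,-.13,0):(263.8,250),(-.08,-.13,.1):(262.6,220.9),(.08,-.13,.1):(309.1,203.8),(.08,-.13,0):(307,233.5),(-.08,.13,.1):(214,186)},
wrist={(-.08,-.13,.1):(205,216)})
K={c:calibration(c) for c in S}
def r(v):
    return np.concatenate([(proj(K[c],pose(v,list(S[c])))-np.array(list(S[c].values()))).ravel() for c in S])
s=least_squares(r,[.6,.1,0],loss="soft_l1");v=s.x
print("shaker",np.round(v,4),np.round(r(v),1).tolist())
H=np.array([.08,0,.103])
for a in np.arange(.9,1.41,.05):
    f=lambda R,y:pose(v,[.08-R*np.cos(a),y,.103+R*np.sin(a)])
    print(round(a,2),np.round(proj(K["side"],np.r_[f(.2,.11),f(.16,.11)]),0).tolist(),np.round(proj(K["wrist"],np.r_[f(.16,-.13),f(.2,.02)]),0).tolist())
np.save("shaker.npy",v)
E
python3 fit.py
```

```text
shaker [ 0.5905  0.1149 -0.1132] [-1.1, 0.3, -0.4, -0.4, -0.9, 1.4, 0.4, -1.7, 0.8, -0.4, 0.8, -0.1, -1.4, -2.4, 0.5, -0.9, 0.9, -1.1, -0.3, 0.6, 1.2, -1.4, 0.8, -0.7, 1.2, -0.5, -0.0, -2.6, -4.6, 0.1]
0.9 [[226.0, 133.0], [234.0, 142.0]] [[249.0, 289.0], [208.0, -49.0]]
0.95 [[228.0, 131.0], [235.0, 140.0]] [[259.0, 294.0], [228.0, -56.0]]
1.0 [[231.0, 128.0], [237.0, 138.0]] [[271.0, 300.0], [250.0, -63.0]]
1.05 [[233.0, 126.0], [239.0, 136.0]] [[283.0, 305.0], [277.0, -70.0]]
1.1 [[236.0, 124.0], [241.0, 134.0]] [[296.0, 311.0], [307.0, -76.0]]
1.15 [[238.0, 122.0], [243.0, 133.0]] [[310.0, 316.0], [340.0, -81.0]]
1.2 [[241.0, 120.0], [245.0, 131.0]] [[325.0, 321.0], [377.0, -86.0]]
1.25 [[244.0, 118.0], [247.0, 130.0]] [[341.0, 325.0], [416.0, -88.0]]
1.3 [[247.0, 117.0], [250.0, 129.0]] [[357.0, 330.0], [458.0, -90.0]]
1.35 [[249.0, 115.0], [252.0, 127.0]] [[373.0, 333.0], [501.0, -89.0]]
1.4 [[252.0, 114.0], [254.0, 126.0]] [[390.0, 337.0], [544.0, -86.0]]
```

Request:
{"fn": "apply_moves", "kwargs": {"moves": [{"translation": [0,0,-0.2],"roll": 0,"jaw": 0},{"translation": [0,0,-0.4],"roll": 0,"jaw": 0},{"translation": [0,0,-0.6],"roll": 0,"jaw": 0},{"translation": [0.1,0,-0.7],"roll": 0.075,"jaw": 0},{"translation": [0.3,0,-0.7],"roll": 0.075,"jaw": 0}]}}

```text
time_s: 1.45
position: [0.5775, 0.0731, 0.406]
tcp_rot: [[0.12, 0.993, 0.012], [0.993, -0.12, -0.001], [-0.0, 0.012, -1.0]]
wrist_force: [-0.1, 0.2, -0.4]
gripper_width: 1.002
gripper_force: 0.0
```

Request:
{"fn": "apply_moves", "kwargs": {"moves": [{"translation": [0.2,-0.02,0],"roll": 0,"jaw": 0},{"translation": [0.4,-0.04,0],"roll": 0,"jaw": 0.4},{"translation": [0.4,-0.04,0],"roll": 0,"jaw": 0.4},{"translation": [0.4,-0.04,0],"roll": 0,"jaw": 0.4}]}}

```text
time_s: 1.85
position: [0.576, 0.1766, 0.3992]
tcp_rot: [[0.11, 0.994, -0.0], [0.994, -0.11, -0.001], [-0.001, -0.0, -1.0]]
wrist_force: [0.9, -0.3, -0.2]
gripper_width: 0.782
gripper_force: 0.0
```

```bash
python3 - <<'E'
from h import *
import cv2
o=ctrl.get_obs();print(o["time_s"],np.round(o["position"],4),np.round(o["tcp_rot"],3).tolist(),o["gripper_width"])
k=calibration("wrist");np.save("k1.npy",k,allow_pickle=True)
w=camera("wrist")[:,:,::-1]
for l in("guard_handle","latch_right","shaker"):print(l,[(round(d["conf"],2),np.round(d["extent"]).astype(int).tolist()) for d in nets.spot_in("wrist",l)][:3])
cv2.imwrite("pics/w1.png",cv2.resize(w,(784,588)))
for c in("scene","side"):cv2.imwrite(f"pics/{c}1.png",camera(c)[:,:,::-1])
E
```

```text
1.85 [0.576  0.1766 0.3992] [[0.11, 0.994, -0.0], [0.994, -0.11, -0.001], [-0.001, -0.0, -1.0]] 0.7815937095442397
guard_handle [(0.83, [275, 138, 348, 322])]
latch_right [(0.64, [219, 137, 354, 354])]
shaker []
```

View pics/w1.png

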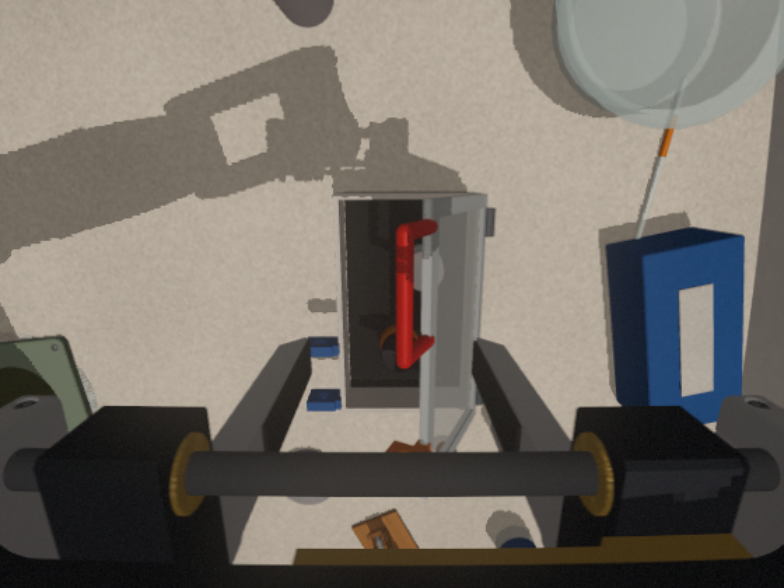

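```bash
cat > fit2.py <<'E'
from h import *
exec(open("fit.py").read().split("K=")[0].split("import *")[1])
del S["wrist"]
K={c:calibration(c) for c in S}
k1=np.load("k1.npy",allow_pickle=True).item()
W={(-.08,-.13,.1):(247.1,291.4),(-.08,.13,.1):(241.4,140)}
def r(p):
    v=p[:3];a=p[3]
    q=[(proj(K[c],pose(v,list(S[c])))-np.array(list(S[c].values()))).ravel() for c in S]
    q.append((proj(k1,pose(v,list(W)))-np.array(list(W.values()))).ravel())
    h=lambda R,y:pose(v,[.08-R*np.cos(a),y,.103+R*np.sin(a)])
    q.append((proj(k1,np.r_[h(.2,.11),h(.2,.02)])-[[288.6,162.5],[289.3,260]]).ravel())
    q.append((proj(K["side"],np.r_[h(.2,.11),h(.16,.11)])-[[235,124.6],[241.3,136]]).ravel())
    return np.concatenate(q)
s=least_squares(r,[.6,.1,0,1.1],loss="soft_l1");v=s.x
print(np.round(v,4),np.round(r(v),1).tolist());np.save("shaker.npy",v)
a=v[3];print("handle",pose(v,[.08-.2*np.cos(a),.065,.103+.2*np.sin(a)]),"hinge",pose(v,[.08,.065,.103]))
E
python3 fit2.py
```

```text
[ 0.5895  0.1121 -0.1138  1.0901] [-1.2, 1.1, -0.5, 0.3, -1.0, 2.2, 0.3, -1.0, 0.8, 0.3, 0.8, 0.7, -1.4, -1.9, 0.9, -0.4, 1.2, -0.6, 0.1, 1.2, 1.5, -0.9, 1.2, -0.2, 1.6, 0.0, 0.3, -2.2, -2.3, 0.9, -1.3, -4.3, 0.8, 0.2, -1.1, -6.7, 0.7, 0.2, -0.1, -1.1]
handle [[0.58446916 0.178093   0.28033246]] hinge [[0.67635411 0.16758802 0.103     ]]
```

Request:
{"fn": "apply_moves", "kwargs": {"moves": [{"translation": [0.01,0.033,0.18],"roll": 0,"jaw": 0.4},{"translation": [0.01,0.033,0.34],"roll": 0,"jaw": 0.4},{"translation": [0.01,0.033,0.46],"roll": 0,"jaw": 0.4},{"translation": [0.01,0.033,0.476],"roll": 0,"jaw": 0.4},{"translation": [0.01,0.033,0.476],"roll": 0,"jaw": 0.4}]}}

```text
time_s: 2.65
position: [0.5846, 0.1762, 0.28]
tcp_rot: [[0.113, 0.994, -0.002], [0.994, -0.113, -0.0], [-0.0, -0.002, -1.0]]
wrist_force: [-0.3, -0.1, 0.4]
gripper_width: 0.597
gripper_force: 0.0
```

Request:
{"fn": "apply_moves", "kwargs": {"moves": [{"translation": [0,0,0],"roll": 0,"jaw": 0.9},{"translation": [0,0,0],"roll": 0,"jaw": 1},{"translation": [0,0,0],"roll": 0,"jaw": 1},{"translation": [0,0,0],"roll": 0,"jaw": 1},{"translation": [0,0,0],"roll": 0,"jaw": 1}]}}

```text
time_s: 3.15
position: [0.585, 0.1771, 0.2811]
tcp_rot: [[0.112, 0.994, 0.001], [0.994, -0.112, 0.0], [0.0, 0.001, -1.0]]
wrist_force: [0.3, -0.1, -0.3]
gripper_width: 0.211
gripper_force: 0.0
```

Request:
{"fn": "apply_moves", "kwargs": {"moves": [{"translation": [0,0,0],"roll": 0,"jaw": 1},{"translation": [0,0,0],"roll": 0,"jaw": 1},{"translation": [0,0,0],"roll": 0,"jaw": 1}]}}

```text
time_s: 3.45
position: [0.5848, 0.1771, 0.2806]
tcp_rot: [[0.112, 0.994, 0.0], [0.994, -0.112, 0.0], [0.0, 0.0, -1.0]]
wrist_force: [-0.2, -0.1, -0.0]
gripper_width: 0.12
gripper_force: 30.0
```

Request:
{"fn": "apply_moves", "kwargs": {"moves": [{"translation": [0,-0.042,0.023],"roll": 0,"jaw": 1},{"translation": [0,-0.083,0.049],"roll": 0,"jaw": 1},{"translation": [0,-0.121,0.077],"roll": 0,"jaw": 1},{"translation": [0,-0.158,0.108],"roll": 0,"jaw": 1},{"translation": [0,-0.194,0.14],"roll": 0,"jaw": 1}]}}

```text
time_s: 3.95
position: [0.5372, 0.1822, 0.2461]
tcp_rot: [[0.112, 0.994, 0.003], [0.994, -0.112, -0.001], [-0.0, 0.003, -1.0]]
wrist_force: [0.7, -1.7, 0.9]
gripper_width: 0.118
gripper_force: 30.0
```

Request:
{"fn": "apply_moves", "kwargs": {"moves": [{"translation": [0,-0.033,0.035],"roll": 0,"jaw": 1},{"translation": [0,-0.064,0.071],"roll": 0,"jaw": 1},{"translation": [0,-0.093,0.11],"roll": 0,"jaw": 1},{"translation": [0,-0.119,0.15],"roll": 0,"jaw": 1},{"translation": [0,-0.143,0.191],"roll": 0,"jaw": 1}]}}

```text
time_s: 4.45
position: [0.4997, 0.1863, 0.1965]
tcp_rot: [[0.112, 0.994, -0.002], [0.994, -0.112, -0.001], [-0.001, -0.002, -1.0]]
wrist_force: [-1.8, -0.8, 2.1]
gripper_width: 0.117
gripper_force: 30.0
```

Request:
{"fn": "apply_moves", "kwargs": {"moves": [{"translation": [0,-0.021,0.043],"roll": 0,"jaw": 1},{"translation": [0,-0.04,0.087],"roll": 0,"jaw": 1},{"translation": [0,-0.054,0.125],"roll": 0,"jaw": 1},{"translation": [0,-0.066,0.163],"roll": 0,"jaw": 1},{"translation": [0,-0.075,0.202],"roll": 0,"jaw": 1}]}}

```text
time_s: 4.95
position: [0.4801, 0.1885, 0.1453]
tcp_rot: [[0.112, 0.994, -0.005], [0.994, -0.112, -0.001], [-0.001, -0.005, -1.0]]
wrist_force: [-5.6, -1.1, 1.3]
gripper_width: 0.119
gripper_force: 30.0
```

Request:
{"fn": "apply_moves", "kwargs": {"moves": [{"translation": [0,-0.012,0.031],"roll": 0,"jaw": 1},{"translation": [0,-0.018,0.063],"roll": 0,"jaw": 1},{"translation": [0,-0.022,0.095],"roll": 0,"jaw": 1},{"translation": [0,-0.025,0.127],"roll": 0,"jaw": 1},{"translation": [0,-0.027,0.158],"roll": 0,"jaw": 1}]}}

```text
time_s: 5.45
position: [0.4744, 0.1891, 0.1063]
tcp_rot: [[0.112, 0.994, -0.003], [0.994, -0.112, -0.001], [-0.001, -0.003, -1.0]]
wrist_force: [-4.1, -2.0, 0.4]
gripper_width: 0.12
gripper_force: 30.0
```

Request:
{"fn": "apply_moves", "kwargs": {"moves": [{"translation": [0,0,0.008],"roll": 0,"jaw": 1},{"translation": [0,0,0.016],"roll": 0,"jaw": 1},{"translation": [0,0,0.022],"roll": 0,"jaw": 1},{"translation": [0,0,0.022],"roll": 0,"jaw": 1}]}}

```text
time_s: 5.85
position: [0.4742, 0.1891, 0.1011]
tcp_rot: [[0.112, 0.994, -0.004], [0.994, -0.112, -0.001], [-0.001, -0.004, -1.0]]
wrist_force: [-5.3, -2.0, -1.5]
gripper_width: 0.12
gripper_force: 30.0
```

Request:
{"fn": "apply_moves", "kwargs": {"moves": [{"translation": [0,0,0.008],"roll": 0,"jaw": 1},{"translation": [0,0,0.016],"roll": 0,"jaw": 1},{"translation": [0,0,0.016],"roll": 0,"jaw": 1}]}}

```text
time_s: 6.15
position: [0.4741, 0.1891, 0.0971]
tcp_rot: [[0.112, 0.994, -0.004], [0.994, -0.112, -0.001], [-0.001, -0.004, -1.0]]
wrist_force: [-4.3, -1.7, -0.8]
gripper_width: 0.116
gripper_force: 30.0
```

Request:
{"fn": "apply_moves", "kwargs": {"moves": [{"translation": [0,0,0.008],"roll": 0,"jaw": 1},{"translation": [0,0,0.016],"roll": 0,"jaw": 1},{"translation": [0,0,0.016],"roll": 0,"jaw": 1}]}}

```text
time_s: 6.45
position: [0.4742, 0.1891, 0.095]
tcp_rot: [[0.112, 0.994, -0.004], [0.994, -0.112, -0.001], [-0.001, -0.004, -1.0]]
wrist_force: [-10.2, -3.4, 11.3]
gripper_width: 0.119
gripper_force: 30.0
```

```bash
python3 - <<'E'
from h import *
import cv2
k=calibration("wrist");np.save("k2.npy",k,allow_pickle=True)
w=camera("wrist")[:,:,::-1];s=camera("side")[:,:,::-1];cv2.imwrite("pics/w2.png",w);cv2.imwrite("pics/side2.png",s)
O=np.zeros((600,800,3),np.uint8);O[:420,:400]=w[:,80:480];B=cv2.resize(s[140:260,195:328],None,fx=3,fy=3,interpolation=2);O[:360,400:]=B[:360,:400] if B.shape[1]>=400 else np.pad(B,((0,0),(0,400-B.shape[1]),(0,0)))
cv2.imwrite("pics/m2.png",O)
E
```

```text
(no output)
```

View pics/m2.png

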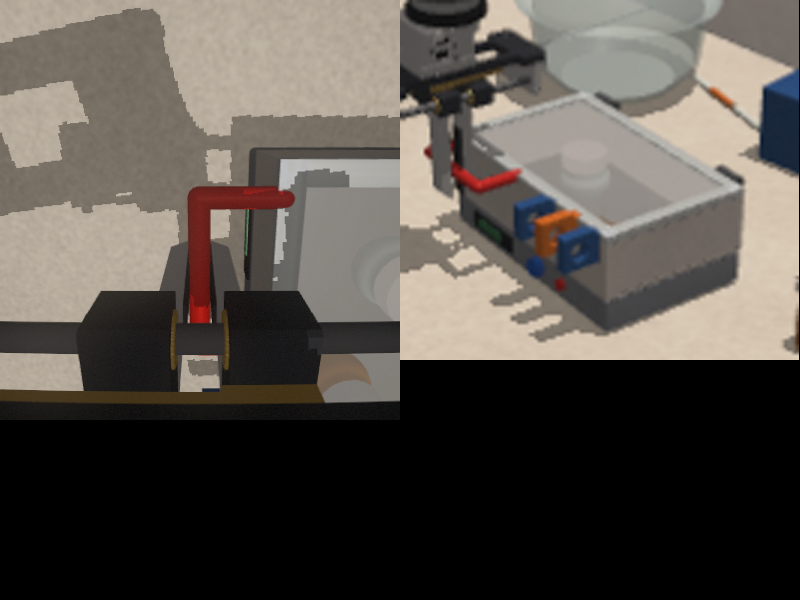

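Request:
{"fn": "apply_moves", "kwargs": {"moves": [{"translation": [0,0,-0.004],"roll": 0,"jaw": 0.65},{"translation": [0,0,-0.004],"roll": 0,"jaw": 0.65},{"translation": [0,0,-0.004],"roll": 0,"jaw": 0.65},{"translation": [0,0,-0.004],"roll": 0,"jaw": 0.65},{"translation": [0,0,-0.004],"roll": 0,"jaw": 0.65}]}}

```text
time_s: 7.05
position: [0.4762, 0.1895, 0.0953]
tcp_rot: [[0.112, 0.994, 0.001], [0.994, -0.112, 0.0], [0.0, 0.001, -1.0]]
wrist_force: [0.0, 0.6, -0.4]
gripper_width: 0.35
gripper_force: 0.0
```

Request:
{"fn": "apply_moves", "kwargs": {"moves": [{"translation": [0,0,-0.05],"roll": 0,"jaw": 0.65},{"translation": [0,0,-0.2],"roll": 0,"jaw": 0.65},{"translation": [0,0,-0.4],"roll": 0,"jaw": 0.65},{"translation": [0,0,-0.6],"roll": 0,"jaw": 0.65},{"translation": [0,0,-0.8],"roll": 0,"jaw": 0.3}]}}

```text
time_s: 7.55
position: [0.4754, 0.1894, 0.2982]
tcp_rot: [[0.112, 0.994, 0.001], [0.994, -0.112, 0.0], [0.0, 0.001, -1.0]]
wrist_force: [1.4, 0.1, -0.7]
gripper_width: 0.404
gripper_force: 0.0
```

Request:
{"fn": "apply_moves", "kwargs": {"moves": [{"translation": [-0.16,0.02,-0.1],"roll": 0,"jaw": 0.3},{"translation": [-0.32,0.03,-0.2],"roll": 0,"jaw": 0.3},{"translation": [-0.48,0.05,-0.3],"roll": 0,"jaw": 0.3},{"translation": [-0.48,0.05,-0.4],"roll": 0,"jaw": 0.3},{"translation": [-0.48,0.05,-0.4],"roll": 0,"jaw": 0.3}]}}

```text
time_s: 8.05
position: [0.4763, 0.0677, 0.4003]
tcp_rot: [[0.115, 0.993, 0.01], [0.993, -0.115, -0.0], [0.001, 0.01, -1.0]]
wrist_force: [0.7, -0.4, 0.5]
gripper_width: 0.697
gripper_force: 0.0
```

```bash
cat >> h.py <<'E'
def tri(ks,uvs):
    f=lambda P:np.concatenate([proj(k,P)[0]-u for k,u in zip(ks,uvs)])
    s=least_squares(f,[.5,-.2,.1]);return s.x,np.abs(s.fun).max()
E
python3 - <<'E'
from h import *
import cv2
k=calibration("wrist");np.save("k3.npy",k,allow_pickle=True)
w=camera("wrist")[:,:,::-1]
cv2.imwrite("pics/w3.png",w)
ks=[calibration("scene"),calibration("side")]
print("handle end",tri(ks,[(334.4,323.5),(403,272)]),"collar",tri(ks,[(313.2,315.7),(377.5,279.4)]))
def mid(c,l):
    L=nets.spot_in(c,l);return [(round(d["conf"],2),np.round(d["extent"]).tolist()) for d in L][:1]
for c in("scene","side"):
    cv2.imwrite(f"pics/{c}3.png",camera(c)[:,:,::-1])
    for l in("wash_bottle","water_bottle","dropper_bottle","steel_cap","rest"):print(c,l,mid(c,l))
O=np.zeros((600,800,3),np.uint8)
B=cv2.resize(w[180:340,160:360],None,fx=3,fy=3,interpolation=2);O[:480,:600]=B
cv2.imwrite("pics/m3.png",O[:480,:600])
print(ctrl.get_obs()["position"])
E
```

```text
handle end (array([ 0.55812758, -0.40766452,  0.11670537]), np.float64(0.12466165727215639)) collar (array([ 0.534938  , -0.35674664,  0.08049265]), np.float64(0.6265138214554327))
scene wash_bottle [(0.69, [335.0, 192.0, 373.0, 253.0])]
scene water_bottle [(0.59, [370.0, 246.0, 401.0, 314.0])]
scene dropper_bottle [(0.72, [308.0, 240.0, 324.0, 262.0])]
scene steel_cap [(0.55, [220.0, 268.0, 256.0, 302.0])]
scene rest [(0.75, [276.0, 301.0, 328.0, 351.0])]
side wash_bottle [(0.86, [339.0, 180.0, 360.0, 247.0])]
side water_bottle [(0.91, [398.0, 203.0, 426.0, 278.0])]
side dropper_bottle [(0.66, [327.0, 233.0, 341.0, 258.0])]
side steel_cap [(0.76, [262.0, 275.0, 300.0, 307.0])]
side rest [(0.57, [327.0, 273.0, 387.0, 315.0])]
[0.47460805 0.06890144 0.39493813]
```

View pics/m3.png

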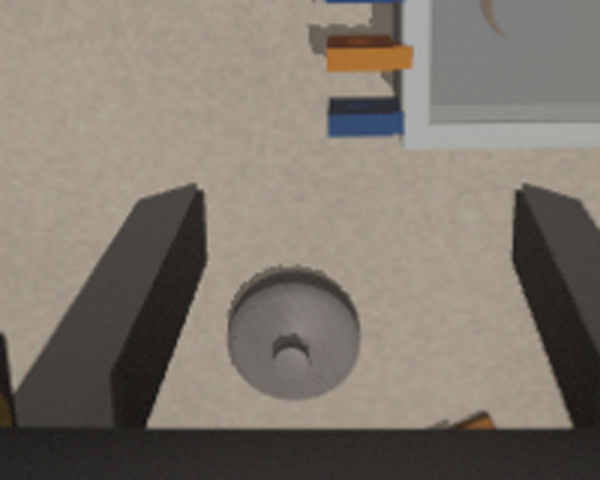

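```bash
cat > fit3.py <<'E'
from h import *
import cv2
w=cv2.imread("pics/w3.png");k=np.load("k3.npy",allow_pickle=True).item()
h=cv2.cvtColor(w,cv2.COLOR_BGR2HSV)
m=((h[...,0]>100)&(h[...,0]<125)&(h[...,1]>150)&(h[...,2]>95)).astype(np.uint8)  # bright (top) blue faces
n,_,st,ce=cv2.connectedComponentsWithStats(m)
for i in range(1,n):
    if st[i,4]>60: print(st[i].tolist(),ce[i].round(1))
E
python3 fit3.py; python3 - <<'E'
import sys;sys.path.insert(0,'.')
E
cat > ref.py <<'E'
from h import *
k3=np.load("k3.npy",allow_pickle=True).item()
v0=np.load("shaker.npy")
print(proj(k3,pose(v0,[[-.119,-.121,.112],[-.119,-.109,.112],[-.08,-.13,.1055],[-.119,-.051,.112],[-.119,-.039,.112],[-.08,.13,.1055]])).round(1).tolist())
E
python3 ref.py
```

```text
[523, 100, 37, 145, 3343] [537.  177.4]
[[270.6, 223.1], [270.6, 215.8], [295.3, 227.2], [270.2, 178.6], [270.2, 170.6], [297.6, 47.2]]
```

```bash
sed -i 's/h\[...,1\]>150/h[...,1]>110/;s/h\[...,2\]>95/h[...,2]>75/' fit3.py; sed -i 's/st\[i,4\]>60/st[i,4]>25/' fit3.py; python3 fit3.py
python3 - <<'E'
import cv2
w=cv2.imread("pics/w3.png");h=cv2.cvtColor(w,cv2.COLOR_BGR2HSV)
for y in range(168,190,2):print(y,h[y,285].tolist(),w[y,266:273,0].tolist(),w[y,266:273,2].tolist())
E
```

```text
[522, 97, 38, 149, 4164] [537.  170.3]
[287, 151, 5, 9, 29] [289.  154.6]
[269, 173, 25, 8, 197] [280.8 176.4]
[270, 217, 24, 8, 165] [281.4 220.9]
168 [17, 42, 108] [138, 140, 142, 142, 144, 144, 141] [162, 164, 166, 167, 169, 170, 165]
170 [160, 12, 64] [89, 87, 84, 85, 87, 89, 86] [108, 104, 99, 95, 97, 100, 96]
172 [112, 68, 56] [89, 85, 69, 53, 53, 53, 52] [108, 101, 73, 43, 44, 45, 44]
174 [109, 142, 115] [88, 91, 103, 111, 112, 113, 113] [107, 101, 71, 53, 52, 53, 53]
176 [109, 142, 115] [91, 94, 102, 115, 115, 114, 113] [109, 106, 77, 56, 54, 53, 51]
178 [109, 141, 116] [90, 94, 105, 113, 114, 112, 113] [108, 106, 80, 51, 51, 52, 53]
180 [109, 132, 114] [135, 131, 124, 114, 114, 112, 114] [159, 151, 111, 53, 53, 52, 52]
182 [19, 38, 106] [143, 139, 139, 138, 141, 143, 144] [167, 164, 163, 163, 164, 166, 168]
184 [16, 45, 107] [137, 139, 141, 142, 139, 138, 138] [163, 163, 166, 166, 164, 164, 164]
186 [17, 42, 108] [138, 139, 138, 139, 134, 132, 135] [163, 163, 162, 163, 158, 156, 160]
188 [15, 43, 106] [113, 141, 136, 116, 98, 97, 100] [136, 166, 160, 139, 117, 117, 119]
```

```bash
cat > fit4.py <<'E'
from h import *
k3=np.load("k3.npy",allow_pickle=True).item()
P=[[-.119,-.121,.112],[-.119,-.109,.112],[-.119,-.051,.112],[-.119,-.039,.112],[-.08,-.13,.1055]]
U=np.array([[269.4,225.3],[269.3,217.3],[268.4,181],[268.3,173],[295,229.3]])
v0=np.load("shaker.npy")
def r(p):return np.r_[(proj(k3,pose(p,P))-U).ravel(),(p[2]+.1138)/.01, ((p[0]-.12*np.cos(p[2])-.065*np.sin(p[2])) -0)*0]
s=least_squares(r,v0[:3]);v=s.x;print(v.round(4),r(v).round(1).tolist());np.save("shaker.npy",v)
print("handle est",pose(v,[-.12,.065,.103]),"latch_r",pose(v,[-.102,-.121,.095]),"tipline start",pose(v,[-.102,-.35,.095]))
ks=[calibration("scene"),calibration("side")]
for n,z,a,b in(("wash",.0975,(335,192,373,253),(339,180,360,247)),("water",.1,(370,246,401,314),(398,203,426,278)),("drop",.035,(308,240,324,262),(327,233,341,258)),("cap",.022,(220,268,256,302),(262,275,300,307))):
    q,e=tri(ks,[((a[0]+a[2])/2,(a[1]+a[3])/2),((b[0]+b[2])/2,(b[1]+b[3])/2)]);l=(q[:2]-v[:2])@np.array([[np.cos(v[2]),-np.sin(v[2])],[np.sin(v[2]),np.cos(v[2])]]);print(n,q.round(3),e.round(1),"local",l.round(3))
E
python3 fit4.py
```

```text
[ 0.5868  0.1095 -0.1096] [0.0, -0.1, 0.0, 0.6, 0.4, -0.2, 0.4, -0.2, -0.9, -0.1, 0.4, 0.0]
handle est [[0.4745906 0.1872267 0.103    ]] latch_r [[4.72139303e-01 3.73845278e-04 9.50000000e-02]] tipline start [[ 0.44709296 -0.22725234  0.095     ]]
wash [ 0.757 -0.094  0.053] 1.7 local [ 0.192 -0.184]
water [ 0.722 -0.327  0.091] 0.3 local [ 0.182 -0.419]
drop [ 0.629 -0.144  0.028] 0.2 local [ 0.07  -0.247]
cap [ 0.412 -0.163 -0.003] 0.6 local [-0.144 -0.29 ]
```

Request:
{"fn": "apply_moves", "kwargs": {"moves": [{"translation": [-0.19,0.05,0],"roll": 0,"jaw": 0.3},{"translation": [-0.38,0.11,0],"roll": 0,"jaw": 0.3},{"translation": [-0.57,0.16,0],"roll": 0,"jaw": 0.3},{"translation": [-0.76,0.22,0],"roll": 0,"jaw": 0.3},{"translation": [-0.95,0.27,0],"roll": 0,"jaw": 0.3}]}}

```text
time_s: 9.2
position: [0.5153, -0.1768, 0.3953]
tcp_rot: [[0.112, 0.994, 0.001], [0.994, -0.112, -0.0], [0.0, 0.001, -1.0]]
wrist_force: [1.3, 0.8, 0.6]
gripper_width: 0.7
gripper_force: 0.0
```

Request:
{"fn": "apply_moves", "kwargs": {"moves": [{"translation": [-0.19,0.05,0],"roll": -0.09,"jaw": 0.3},{"translation": [-0.38,0.11,0],"roll": -0.18,"jaw": 0.3},{"translation": [-0.56,0.16,0],"roll": -0.27,"jaw": 0.3},{"translation": [-0.74,0.215,0],"roll": -0.356,"jaw": 0.3},{"translation": [-0.74,0.215,0],"roll": -0.356,"jaw": 0.3}]}}

```text
time_s: 9.7
position: [0.547, -0.3704, 0.3914]
tcp_rot: [[-0.405, 0.914, -0.004], [0.914, 0.405, 0.001], [0.002, -0.003, -1.0]]
wrist_force: [-0.4, -0.0, -0.3]
gripper_width: 0.699
gripper_force: 0.0
```

```bash
python3 - <<'E'
from h import *
import cv2
o=ctrl.get_obs()
k=calibration("wrist");np.save("k4.npy",k,allow_pickle=True)
w=camera("wrist")[:,:,::-1]
cv2.imwrite("pics/w4.png",w);cv2.imwrite("pics/w4b.png",cv2.resize(w[140:400,180:400],None,fx=2.3,fy=2.3,interpolation=2))
print(o["time_s"],o["position"],o["tcp_rot"].round(3).tolist(),o["q"])
for l in("rod","rod_grip","rest"):print(l,[(round(d["conf"],2),np.round(d["extent"]).tolist()) for d in nets.spot_in("wrist",l)][:3])
E
```

```text
9.7 [ 0.54699437 -0.3703931   0.39141089] [[-0.405, 0.914, -0.004], [0.914, 0.405, 0.001], [0.002, -0.003, -1.0]] [-7.25252002e-01  3.30707256e-01  1.05156167e+00 -1.71217223e-03
  1.76274019e+00 -1.14243013e+00]
rod [(0.69, [204.0, 215.0, 266.0, 242.0]), (0.6, [264.0, 116.0, 282.0, 214.0]), (0.6, [162.0, 110.0, 201.0, 168.0])]
rod_grip [(0.97, [164.0, 105.0, 204.0, 164.0]), (0.88, [206.0, 219.0, 262.0, 240.0]), (0.69, [359.0, 180.0, 432.0, 234.0])]
rest [(0.9, [255.0, 107.0, 301.0, 181.0])]
```

View pics/w4b.png

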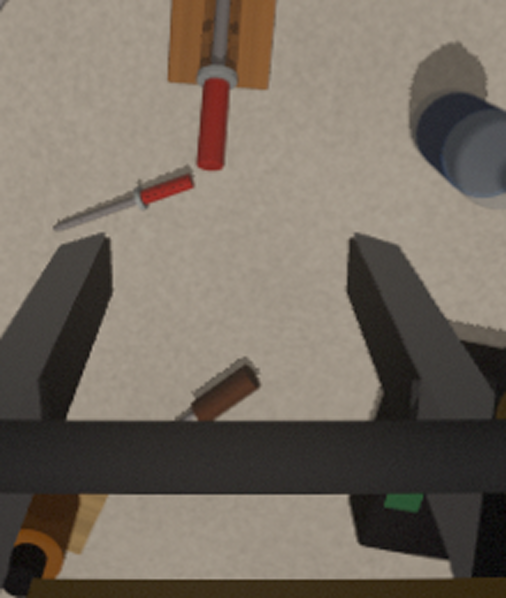

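```bash
cat > rod.py <<'E'
from h import *
k=np.load("k4.npy",allow_pickle=True).item()
c,s=np.cos(np.radians(35)),np.sin(np.radians(35))
def pt(p,t):return [p[0]+t*c*np.cos(p[2]),p[1]+t*c*np.sin(p[2]),.109-t*s]
def r(p):return (proj(k,[pt(p,-.03),pt(p,0.033),pt(p,p[3])])-[[271.3,211.3],[274.3,172.6],[276.5,142.2]]).ravel()
q=least_squares(r,[.55,-.39,2,.08]);p=q.x;print(p.round(4),q.fun.round(1),np.degrees(p[2]))
o=ctrl.get_obs();R=o["tcp_rot"];print("tool shift/.25",((np.array(pt(p,0))-o["position"])@R/.25).round(3),"tool x az",np.degrees(np.arctan2(R[1,0],R[0,0])))
E
python3 rod.py
```

```text
[ 0.5417 -0.387   1.9149  0.0875] [ 0.  -0.1 -0.1  0.1  0.   0. ] 109.71606976031583
tool shift/.25 [-0.075 -0.061  1.146] tool x az 114.15706182134399
```

Request:
{"fn": "apply_moves", "kwargs": {"moves": [{"translation": [-0.075,-0.061,0.15],"roll": 0.051,"jaw": 0.4},{"translation": [-0.075,-0.061,0.33],"roll": 0.051,"jaw": 0.4},{"translation": [-0.075,-0.061,0.51],"roll": 0.051,"jaw": 0.4},{"translation": [-0.075,-0.061,0.69],"roll": 0.051,"jaw": 0.4},{"translation": [-0.075,-0.061,0.8],"roll": 0.051,"jaw": 0.4}]}}

```text
time_s: 10.4
position: [0.5405, -0.3848, 0.1922]
tcp_rot: [[-0.34, 0.94, -0.003], [0.94, 0.34, 0.003], [0.004, -0.002, -1.0]]
wrist_force: [-0.4, 0.0, -0.4]
gripper_width: 0.599
gripper_force: 0.0
```

```bash
python3 - <<'E'
from h import *
import cv2
o=ctrl.get_obs();R=o["tcp_rot"]
k=calibration("wrist");np.save("k5.npy",k,allow_pickle=True)
w=camera("wrist")[:,:,::-1];cv2.imwrite("pics/w5.png",w)
h=cv2.cvtColor(w.copy(),cv2.COLOR_BGR2HSV)
m=((((h[...,0]<8)|(h[...,0]>172))&(h[...,1]>150))).astype(np.uint8)
n,lab,st,ce=cv2.connectedComponentsWithStats(m)
for i in range(1,n):
    if st[i,4]>80:print(st[i].tolist(),ce[i].round(1))
print(o["position"],"exp grip px",proj(k,[.5417,-.387,.109]).round(1),"tool",((np.array([.5417,-.387,.109])-o["position"])@R/.25).round(3))
E
```

```text
[134, 96, 27, 38, 442] [146.8 114.7]
[270, 195, 20, 70, 1328] [279.9 230.1]
[235, 254, 34, 21, 303] [251.3 264. ]
[ 0.54047509 -0.38476584  0.19217562] exp grip px [[281.  227.4]] tool [-0.011  0.002  0.333]
```

Request:
{"fn": "apply_moves", "kwargs": {"moves": [{"translation": [-0.011,0,0.15],"roll": 0,"jaw": 0.4},{"translation": [-0.011,0,0.28],"roll": 0,"jaw": 0.4},{"translation": [-0.011,0,0.33],"roll": 0,"jaw": 0.4},{"translation": [-0.011,0,0.33],"roll": 0,"jaw": 1},{"translation": [-0.011,0,0.33],"roll": 0,"jaw": 1}]}}

```text
time_s: 10.95
position: [0.5437, -0.391, 0.1151]
tcp_rot: [[-0.339, 0.941, 0.002], [0.941, 0.339, -0.002], [-0.003, 0.002, -1.0]]
wrist_force: [0.7, -0.2, 0.9]
gripper_width: 0.467
gripper_force: 0.0
```

Request:
{"fn": "apply_moves", "kwargs": {"moves": [{"translation": [0,0,0],"roll": 0,"jaw": 1},{"translation": [0,0,0],"roll": 0,"jaw": 1},{"translation": [0,0,0],"roll": 0,"jaw": 1},{"translation": [0,0,0],"roll": 0,"jaw": 1},{"translation": [0,0,0],"roll": 0,"jaw": 1}]}}

```text
time_s: 11.45
position: [0.543, -0.3913, 0.1138]
tcp_rot: [[-0.338, 0.941, 0.002], [0.941, 0.338, -0.001], [-0.002, 0.001, -1.0]]
wrist_force: [0.7, -0.4, 3.6]
gripper_width: 0.184
gripper_force: 30.0
```

Request:
{"fn": "apply_moves", "kwargs": {"moves": [{"translation": [0.023,0,-0.033],"roll": 0,"jaw": 1},{"translation": [0.068,0,-0.098],"roll": 0,"jaw": 1},{"translation": [0.137,0,-0.197],"roll": 0,"jaw": 1},{"translation": [0.2,0,-0.33],"roll": 0,"jaw": 1},{"translation": [0.2,0,-0.5],"roll": 0,"jaw": 1}]}}

```text
time_s: 11.95
position: [0.523, -0.3397, 0.2358]
tcp_rot: [[-0.339, 0.941, -0.006], [0.941, 0.34, 0.006], [0.008, -0.004, -1.0]]
wrist_force: [0.5, -1.0, -1.3]
gripper_width: 0.181
gripper_force: 30.0
```

```bash
python3 - <<'E'
from h import *
import cv2
o=ctrl.get_obs();print(o["position"],o["wrist_force"],o["gripper_width"])
k=calibration("wrist");np.save("k6.npy",k,allow_pickle=True)
w=camera("wrist")[:,:,::-1];s=camera("side")[:,:,::-1]
cv2.imwrite("pics/w6.png",w);cv2.imwrite("pics/side6.png",s)
O=np.zeros((420,800,3),np.uint8);O[:,:400]=w[:,80:480];O[:,400:]=cv2.resize(s[120:330,250:450],(400,420),interpolation=2)
cv2.imwrite("pics/m6.png",O)
E
```

```text
[ 0.52302798 -0.33969251  0.23581886] [ 0.5126044  -1.03341886 -1.2657928 ] 0.18146061808218528
```

View pics/m6.png

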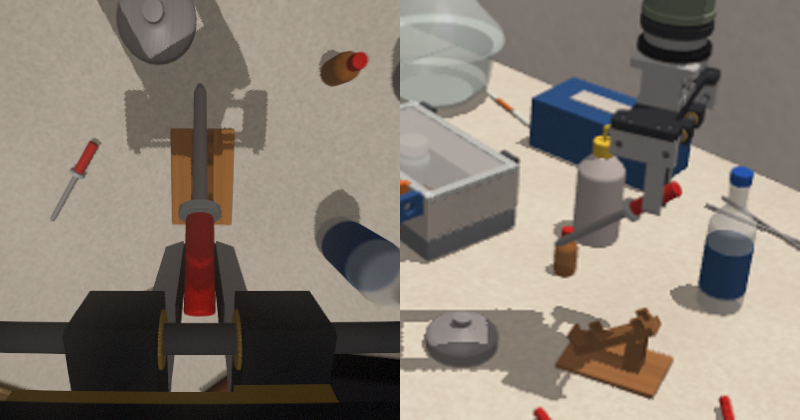

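Request:
{"fn": "apply_moves", "kwargs": {"moves": [{"translation": [0.16,0.05,0],"roll": 0.06,"jaw": 1},{"translation": [0.33,0.1,0],"roll": 0.13,"jaw": 1},{"translation": [0.5,0.15,0],"roll": 0.2,"jaw": 1},{"translation": [0.68,0.2,0],"roll": 0.26,"jaw": 1},{"translation": [0.848,0.256,0],"roll": 0.304,"jaw": 1}]}}

```text
time_s: 12.55
position: [0.5123, -0.1201, 0.2363]
tcp_rot: [[0.114, 0.993, -0.003], [0.993, -0.114, 0.001], [0.001, -0.003, -1.0]]
wrist_force: [1.5, 0.3, -1.7]
gripper_width: 0.185
gripper_force: 30.0
```

Request:
{"fn": "apply_moves", "kwargs": {"moves": [{"translation": [0,0,0],"roll": 0,"jaw": 1},{"translation": [0,0,0],"roll": 0,"jaw": 1}]}}

```text
time_s: 12.75
position: [0.5132, -0.1213, 0.2368]
tcp_rot: [[0.108, 0.994, -0.002], [0.994, -0.108, 0.0], [-0.0, -0.002, -1.0]]
wrist_force: [1.1, 0.3, -1.3]
gripper_width: 0.186
gripper_force: 30.0
```

```bash
cat > slope.py <<'E'
from h import *
import cv2,sys
# slope from wrist tip pixel: rod_grip = TCP + tool x*.0045 - z*.002
def slope(k,o,uv,g=.0045):
    R=o["tcp_rot"];T=o["position"]
    f=lambda p:(proj(k,T+R@[g*np.cos(p[0])+.146*np.cos(p[0])*np.cos(p[1]),.146*np.cos(p[0])*np.sin(p[1]),.002+(.146)*np.sin(p[0])])-uv).ravel()
    s=least_squares(f,[.3,0]);return np.degrees(s.x),s.fun.round(1)
def tippix(w):
    # grey shank: dark gray, low saturation near column 280; report widths per row
    h=cv2.cvtColor(w,cv2.COLOR_RGB2HSV);out=[]
    for y in range(20,200,6):
        out.append((y,h[y,270:292:3,2].tolist()))
    return out
E
python3 - <<'E'
from slope import *
o=ctrl.get_obs();k=calibration("wrist");w=camera("wrist");cv2.imwrite("pics/w7.png",w[:,:,::-1])
v=np.load("shaker.npy")
l=(np.array(o["position"][:2])-v[:2])@np.array([[np.cos(v[2]),-np.sin(v[2])],[np.sin(v[2]),np.cos(v[2])]])
print(o["time_s"],o["position"],"local",l.round(4),"yaw",np.degrees(np.arctan2(o["tcp_rot"][1,0],o["tcp_rot"][0,0]))-90-np.degrees(v[2]))
k6=np.load("k6.npy",allow_pickle=True).item()
R6=np.array([[-.339,.941,-.006],[.941,.34,.006],[.008,-.004,-1]])
print("slope before",slope(k6,dict(tcp_rot=R6,position=np.array([0.523,-0.3397,0.2358])),[280,86]))
E
```

```text
12.75 [ 0.51319159 -0.12126189  0.23679424] local [-0.0479 -0.2374] yaw 0.08519815581500101
slope before (array([42.05699396, -0.21013831]), array([0., 0.]))
```

Request:
{"fn": "apply_moves", "kwargs": {"moves": [{"translation": [0,0,0.05],"roll": 0,"jaw": 1},{"translation": [0,0,0.1],"roll": 0,"jaw": 1},{"translation": [0,0,0.14],"roll": 0,"jaw": 1},{"translation": [0,0,0.17],"roll": 0,"jaw": 1},{"translation": [0,0,0.2],"roll": 0,"jaw": 1}]}}

```text
time_s: 13.3
position: [0.5142, -0.1233, 0.1873]
tcp_rot: [[0.112, 0.994, 0.0], [0.994, -0.112, -0.001], [-0.0, 0.0, -1.0]]
wrist_force: [0.0, -0.2, 2.7]
gripper_width: 0.185
gripper_force: 30.0
```

Request:
{"fn": "apply_moves", "kwargs": {"moves": [{"translation": [0,0,0.03],"roll": 0,"jaw": 1},{"translation": [0,0,0.06],"roll": 0,"jaw": 1},{"translation": [0,0,0.09],"roll": 0,"jaw": 1},{"translation": [0,0,0.12],"roll": 0,"jaw": 1},{"translation": [0,0,0.14],"roll": 0,"jaw": 1}]}}

```text
time_s: 13.8
position: [0.5137, -0.1222, 0.1517]
tcp_rot: [[0.111, 0.994, -0.001], [0.994, -0.111, 0.001], [0.0, -0.001, -1.0]]
wrist_force: [-0.0, -1.1, 0.3]
gripper_width: 0.186
gripper_force: 30.0
```

Request:
{"fn": "apply_moves", "kwargs": {"moves": [{"translation": [0,0,0.035],"roll": 0,"jaw": 1},{"translation": [0,0,0.07],"roll": 0,"jaw": 1},{"translation": [0,0,0.1],"roll": 0,"jaw": 1},{"translation": [0,0,0.13],"roll": 0,"jaw": 1},{"translation": [0,0,0.145],"roll": 0,"jaw": 1}]}}

```text
time_s: 14.3
position: [0.5135, -0.1222, 0.1153]
tcp_rot: [[0.111, 0.994, -0.001], [0.994, -0.111, 0.001], [0.0, -0.001, -1.0]]
wrist_force: [0.9, -0.5, 0.7]
gripper_width: 0.178
gripper_force: 30.0
```

```bash
python3 - <<'E'
from slope import *
o=ctrl.get_obs();k=calibration("wrist");w=camera("wrist")[:,:,::-1];s=camera("side")[:,:,::-1];c=camera("scene")[:,:,::-1]
for n,i in(("w8",w),("side8",s),("scene8",c)):cv2.imwrite(f"pics/{n}.png",i)
np.save("k8.npy",k,allow_pickle=True)
T=o["position"];R=o["tcp_rot"];print(T)
for n,kk in(("wrist",k),("side",calibration("side")),("scene",calibration("scene"))):
    print(n,"grip/tip if level",proj(kk,[T+R@[-.0255,0,.002],T+R@[.0405,0,.002],T+R@[.1505,0,.002],T+R@[.150,0,.015]]).round(1).tolist())
O=np.zeros((600,800,3),np.uint8);O[:420,:400]=w[:,80:480]
O[:300,400:]=cv2.resize(s[185:260,265:365],(400,300),interpolation=2);O[300:,400:]=cv2.resize(c[180:255,240:340],(400,300),interpolation=2)
cv2.imwrite("pics/m8.png",O)
E
```

```text
[ 0.5134834  -0.12221263  0.11531889]
wrist grip/tip if level [[280.7, 303.4], [280.9, 198.5], [281.2, -31.2], [281.0, -17.2]]
side grip/tip if level [[306.0, 234.7], [289.8, 223.6], [265.1, 206.5], [265.1, 210.8]]
scene grip/tip if level [[272.5, 240.6], [267.4, 221.9], [259.8, 194.2], [260.0, 197.9]]
```

View pics/m8.png

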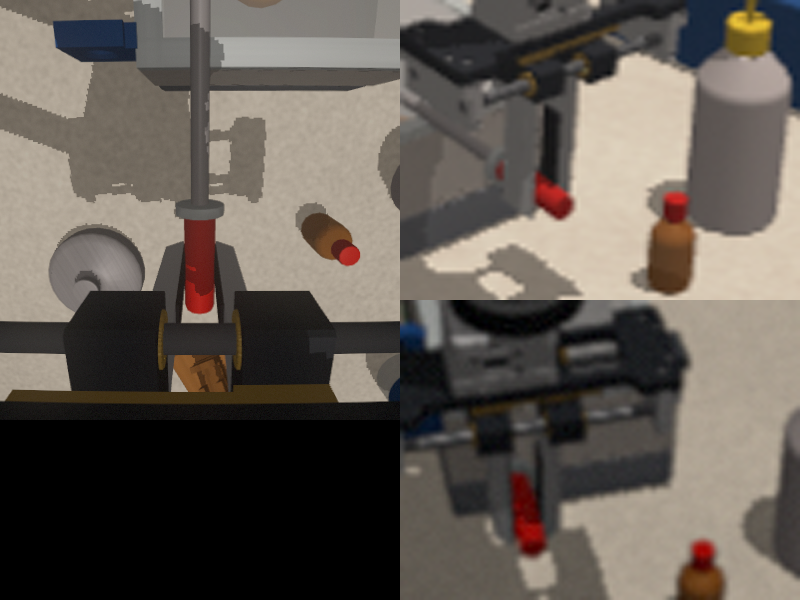

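Request:
{"fn": "apply_moves", "kwargs": {"moves": [{"translation": [0,0,-0.06],"roll": 0,"jaw": 1},{"translation": [-0.1,-0.05,-0.12],"roll": 0,"jaw": 1},{"translation": [-0.24,-0.15,-0.12],"roll": 0,"jaw": 1},{"translation": [-0.24,-0.214,-0.06],"roll": 0,"jaw": 1},{"translation": [-0.24,-0.214,0],"roll": 0,"jaw": 1}]}}

```text
time_s: 14.95
position: [0.4527, -0.1767, 0.1165]
tcp_rot: [[0.113, 0.994, -0.0], [0.994, -0.113, -0.0], [-0.0, 0.0, -1.0]]
wrist_force: [0.7, -0.2, -1.0]
gripper_width: 0.177
gripper_force: 30.0
```

Request:
{"fn": "apply_moves", "kwargs": {"moves": [{"translation": [0,0,0.04],"roll": 0,"jaw": 1},{"translation": [0,0,0.04],"roll": 0,"jaw": 1},{"translation": [0,0,0.04],"roll": 0,"jaw": 1}]}}

```text
time_s: 15.25
position: [0.4546, -0.176, 0.1066]
tcp_rot: [[0.11, 0.994, 0.0], [0.994, -0.11, 0.0], [0.0, 0.0, -1.0]]
wrist_force: [0.1, 0.6, -1.0]
gripper_width: 0.178
gripper_force: 30.0
```

```bash
python3 - <<'E'
from slope import *
o=ctrl.get_obs();k=calibration("wrist");w=camera("wrist")[:,:,::-1];s=camera("side")[:,:,::-1];c=camera("scene")[:,:,::-1]
for n,i in(("w9",w),("side9",s),("scene9",c)):cv2.imwrite(f"pics/{n}.png",i)
np.save("k9.npy",k,allow_pickle=True)
T=o["position"];R=o["tcp_rot"];print(o["time_s"],T,o["wrist_force"])
v=np.load("shaker.npy")
for n,kk in(("wrist",k),("side",calibration("side")),("scene",calibration("scene"))):
    print(n,"end,collar,tip if level; latch_r, left lug mouth",proj(kk,np.r_[[T+R@[-.0255,0,.004],T+R@[.0405,0,.004],T+R@[.1505,0,.004]],pose(v,[[-.102,-.121,.095],[-.102,-.051,.095]])]).round(1).tolist())
O=np.zeros((600,800,3),np.uint8)
O[:,:400]=cv2.resize(s[190:265,235:285],(400,600),interpolation=2);O[:,400:]=cv2.resize(c[190:265,225:275],(400,600),interpolation=2)
cv2.imwrite("pics/m9.png",O)
E
```

```text
15.25 [ 0.45462999 -0.17604492  0.10658229] [ 0.09913762  0.62017988 -1.03630759]
wrist end,collar,tip if level; latch_r, left lug mouth [[280.7, 301.6], [280.8, 197.7], [281.2, -29.1], [276.9, -83.9], [276.6, -257.4]]
side end,collar,tip if level; latch_r, left lug mouth [[304.8, 256.3], [287.8, 243.9], [262.0, 225.0], [255.5, 223.3], [241.0, 212.6]]
scene end,collar,tip if level; latch_r, left lug mouth [[255.4, 266.1], [250.8, 245.4], [244.1, 214.9], [242.0, 210.3], [238.4, 193.7]]
```

View pics/m9.png

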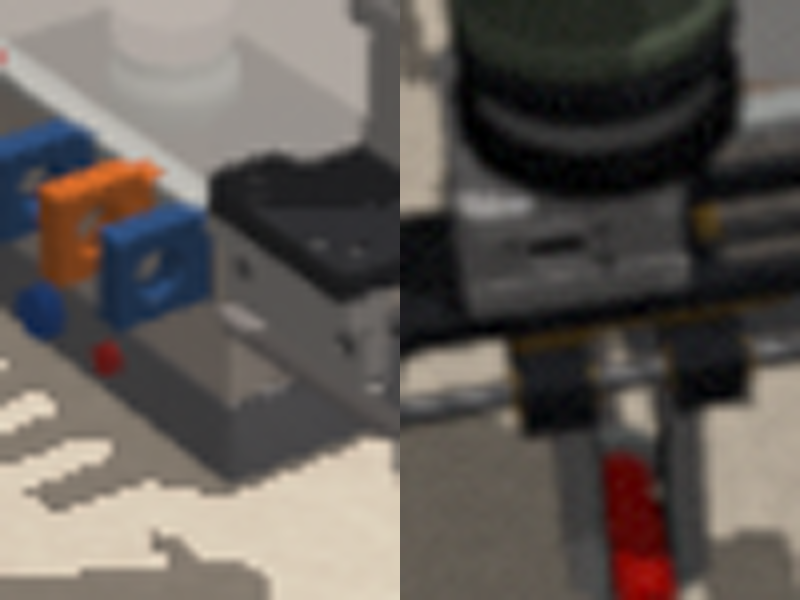

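```bash
python3 - <<'E'
import cv2,numpy as np
s=cv2.imread("pics/side9.png")
g=cv2.cvtColor(s,cv2.COLOR_BGR2GRAY)
print("cols",list(range(256,292,2)))
for y in range(220,252):print(y,g[y,256:292:2].tolist())
h=cv2.cvtColor(s,cv2.COLOR_BGR2HSV);m=((((h[...,0]<8)|(h[...,0]>172))&(h[...,1]>140))).astype(np.uint8)
n,_,st,ce=cv2.connectedComponentsWithStats(m)
print([(st[i].tolist(),ce[i].round(1).tolist()) for i in range(1,n) if st[i,4]>15])
E
```

```text
cols [256, 258, 260, 262, 264, 266, 268, 270, 272, 274, 276, 278, 280, 282, 284, 286, 288, 290]
220 [43, 46, 46, 86, 84, 70, 27, 29, 40, 71, 48, 49, 40, 48, 48, 44, 29, 28]
221 [38, 45, 45, 88, 85, 83, 45, 27, 29, 54, 49, 55, 56, 48, 48, 37, 28, 26]
222 [39, 44, 45, 88, 71, 85, 76, 36, 27, 36, 48, 50, 51, 49, 39, 30, 27, 27]
223 [42, 45, 45, 88, 69, 74, 84, 72, 26, 27, 39, 49, 46, 35, 31, 29, 26, 27]
224 [48, 46, 44, 89, 77, 72, 85, 83, 57, 27, 29, 36, 34, 28, 30, 38, 35, 27]
225 [61, 45, 45, 88, 84, 82, 85, 85, 82, 36, 27, 29, 31, 30, 44, 63, 70, 26]
226 [55, 45, 45, 89, 85, 85, 85, 85, 84, 72, 27, 28, 43, 79, 98, 90, 82, 77]
227 [47, 45, 63, 89, 89, 84, 85, 85, 85, 84, 58, 49, 75, 101, 107, 87, 92, 101]
228 [53, 70, 86, 105, 122, 85, 85, 85, 85, 85, 81, 86, 100, 104, 89, 98, 91, 77]
229 [84, 87, 90, 93, 132, 117, 85, 85, 85, 85, 85, 91, 104, 101, 77, 86, 70, 56]
230 [89, 89, 91, 86, 113, 136, 95, 85, 85, 85, 85, 91, 103, 100, 61, 63, 61, 80]
231 [90, 89, 89, 86, 83, 96, 90, 85, 85, 85, 83, 78, 91, 100, 47, 59, 70, 85]
232 [90, 89, 89, 89, 90, 75, 84, 87, 85, 85, 80, 59, 90, 103, 71
[... 1125 characters left out ...]
 85]
247 [122, 112, 59, 59, 68, 70, 71, 77, 97, 147, 194, 201, 202, 206, 134, 83, 60, 85]
248 [123, 120, 93, 59, 68, 70, 75, 115, 145, 198, 204, 205, 203, 207, 132, 81, 59, 85]
249 [124, 121, 116, 80, 69, 89, 117, 197, 200, 205, 207, 207, 205, 208, 178, 86, 57, 86]
250 [123, 123, 121, 113, 96, 119, 199, 208, 209, 207, 209, 208, 209, 209, 190, 86, 71, 86]
251 [198, 201, 124, 121, 148, 198, 207, 209, 210, 210, 211, 210, 210, 208, 205, 153, 83, 85]
[([180, 144, 29, 15, 222], [197.8, 151.0]), ([203, 185, 32, 19, 164], [217.0, 195.5]), ([331, 233, 6, 8, 40], [333.3, 236.3]), ([298, 249, 9, 11, 66], [301.7, 254.1]), ([410, 318, 7, 13, 59], [412.8, 324.2]), ([317, 324, 12, 14, 71], [322.6, 330.4])]
```

```bash
python3 - <<'E'
from h import *
import cv2
v=np.load("shaker.npy")
for c in("side","scene"):
  for t in("9",) if c=="side" else ("0","3"):
    s=cv2.imread(f"pics/{c}{t}.png");h=cv2.cvtColor(s,cv2.COLOR_BGR2HSV)
    m=((h[...,0]>100)&(h[...,0]<125)&(h[...,1]>130)).astype(np.uint8);n,_,st,ce=cv2.connectedComponentsWithStats(m)
    print(c,t,[(st[i].tolist()) for i in range(1,n) if 60<st[i,4]<600 and st[i,0]<300])
    k=calibration(c)
    for y0 in(-.121,-.051):
        P=[[x,y,z] for x in(-.119,-.085) for y in(y0,y0+.012) for z in(.078,.112)]
        q=proj(k,pose(v,P));print(" pred",q.min(0).round(1),q.max(0).round(1))
E
```

```text
side 9 [[233, 205, 13, 15, 99], [248, 216, 13, 15, 138]]
 pred [247.6 214.1] [260.8 230.7]
 pred [233.3 203.7] [246.2 219.7]
scene 0 [[233, 186, 13, 12, 104], [236, 202, 14, 13, 126]]
 pred [234.6 201.7] [248.7 215.9]
 pred [231.2 185.4] [244.9 199.1]
scene 3 [[233, 186, 13, 8, 64], [236, 202, 14, 13, 119]]
 pred [234.6 201.7] [248.7 215.9]
 pred [231.2 185.4] [244.9 199.1]
```

Request:
{"fn": "apply_moves", "kwargs": {"moves": [{"translation": [0.04,-0.005,0.004],"roll": 0,"jaw": 1},{"translation": [0.08,-0.005,0.004],"roll": 0,"jaw": 1},{"translation": [0.11,-0.005,0.004],"roll": 0,"jaw": 1},{"translation": [0.14,-0.005,0.004],"roll": 0,"jaw": 1},{"translation": [0.16,-0.005,0.004],"roll": 0,"jaw": 1}]}}

```text
time_s: 15.9
position: [0.4574, -0.1353, 0.1055]
tcp_rot: [[0.11, 0.994, -0.0], [0.994, -0.11, 0.0], [0.0, -0.0, -1.0]]
wrist_force: [0.6, -0.3, -1.6]
gripper_width: 0.181
gripper_force: 30.0
```

Request:
{"fn": "apply_moves", "kwargs": {"moves": [{"translation": [0.03,0,0.002],"roll": 0,"jaw": 1},{"translation": [0.06,0,0.003],"roll": 0,"jaw": 1},{"translation": [0.09,0,0.004],"roll": 0,"jaw": 1},{"translation": [0.12,0,0.005],"roll": 0,"jaw": 1}]}}

```text
time_s: 16.3
position: [0.4608, -0.1058, 0.1042]
tcp_rot: [[0.111, 0.994, -0.0], [0.994, -0.111, 0.0], [0.0, -0.0, -1.0]]
wrist_force: [0.2, 0.2, -1.0]
gripper_width: 0.184
gripper_force: 30.0
```

Request:
{"fn": "apply_moves", "kwargs": {"moves": [{"translation": [0.03,0,0.001],"roll": 0,"jaw": 1},{"translation": [0.06,0,0.002],"roll": 0,"jaw": 1},{"translation": [0.09,0,0.003],"roll": 0,"jaw": 1},{"translation": [0.12,0,0.004],"roll": 0,"jaw": 1},{"translation": [0.14,0,0.004],"roll": 0,"jaw": 1}]}}

```text
time_s: 16.8
position: [0.4646, -0.0709, 0.1031]
tcp_rot: [[0.11, 0.994, -0.0], [0.994, -0.11, 0.0], [0.0, -0.0, -1.0]]
wrist_force: [-0.1, -0.2, -1.4]
gripper_width: 0.182
gripper_force: 30.0
```

Request:
{"fn": "apply_moves", "kwargs": {"moves": [{"translation": [0.03,0,0],"roll": 0,"jaw": 1},{"translation": [0.06,0,0.001],"roll": 0,"jaw": 1},{"translation": [0.09,0,0.002],"roll": 0,"jaw": 1},{"translation": [0.105,0,0.002],"roll": 0,"jaw": 1},{"translation": [0.105,0,0.002],"roll": 0,"jaw": 1}]}}

```text
time_s: 17.3
position: [0.4675, -0.045, 0.1026]
tcp_rot: [[0.11, 0.994, -0.0], [0.994, -0.11, 0.0], [0.0, -0.0, -1.0]]
wrist_force: [-0.6, -0.2, -1.7]
gripper_width: 0.186
gripper_force: 30.0
```

Request:
{"fn": "apply_moves", "kwargs": {"moves": [{"translation": [0.008,0,0],"roll": 0,"jaw": 1},{"translation": [0.016,0,0],"roll": 0,"jaw": 1},{"translation": [0.02,0,0],"roll": 0,"jaw": 1},{"translation": [0.02,0,0],"roll": 0,"jaw": 1}]}}

```text
time_s: 17.7
position: [0.4681, -0.0406, 0.1027]
tcp_rot: [[0.111, 0.994, -0.0], [0.994, -0.111, 0.0], [0.0, -0.0, -1.0]]
wrist_force: [0.6, 0.7, -1.6]
gripper_width: 0.18
gripper_force: 30.0
```

Nearly there; creep until the collar touches.

Request:
{"fn": "apply_moves", "kwargs": {"moves": [{"translation": [0.008,0,0],"roll": 0,"jaw": 1},{"translation": [0.016,0,0],"roll": 0,"jaw": 1},{"translation": [0.016,0,0],"roll": 0,"jaw": 1},{"translation": [0.016,0,0],"roll": 0,"jaw": 1}]}}

```text
time_s: 18.1
position: [0.4685, -0.037, 0.1027]
tcp_rot: [[0.111, 0.994, 0.0], [0.994, -0.111, -0.001], [-0.001, 0.0, -1.0]]
wrist_force: [-1.1, -2.2, -2.4]
gripper_width: 0.187
gripper_force: 30.0
```

```bash
python3 - <<'E'
from h import *
import cv2
o=ctrl.get_obs();T=o["position"];R=o["tcp_rot"];k=calibration("wrist");w=camera("wrist")[:,:,::-1];cv2.imwrite("pics/w10.png",w)
v=np.load("shaker.npy")
print(T,o["wrist_force"])
P=pose(v,[[-.119,-.121,.112],[-.119,-.121,.078]]);print("lug edge pred",proj(k,P).round(1).tolist())
print("collar front top pred",proj(k,[T+R@[.0405,0,.006-.014],T+R@[.0405,.014,.006]]).round(1).tolist())
h=cv2.cvtColor(w.copy(),cv2.COLOR_BGR2HSV)
for y in range(150,232,3):print(y,h[y,281].tolist(),h[y,292].tolist(),h[y,268].tolist())
E
```

```text
[ 0.46852596 -0.03702302  0.10271796] [-1.12128955 -2.19573746 -2.38056262]
lug edge pred [[247.3, 208.9], [252.8, 195.0]]
collar front top pred [[281.0, 202.8], [305.6, 196.9]]
150 [12, 28, 91] [14, 45, 119] [17, 45, 119]
153 [15, 29, 89] [16, 45, 119] [17, 45, 119]
156 [3, 25, 92] [17, 44, 117] [17, 46, 117]
159 [10, 25, 91] [17, 43, 113] [16, 45, 118]
162 [12, 28, 90] [20, 44, 115] [19, 41, 118]
165 [7, 26, 89] [16, 42, 116] [17, 45, 118]
168 [10, 26, 89] [17, 37, 179] [17, 44, 115]
171 [11, 23, 89] [17, 36, 183] [15, 44, 116]
174 [10, 25, 90] [17, 36, 184] [18, 44, 116]
177 [11, 23, 88] [113, 85, 54] [112, 108, 52]
180 [9, 20, 88] [113, 93, 55] [109, 123, 62]
183 [117, 49, 57] [112, 87, 53] [114, 90, 54]
186 [110, 119, 71] [112, 117, 70] [111, 122, 69]
189 [110, 128, 72] [111, 119, 73] [108, 129, 71]
192 [111, 121, 74] [111, 121, 74] [108, 129, 71]
195 [109, 120, 72] [110, 124, 72] [109, 135, 70]
198 [111, 115, 73] [110, 117, 74] [109, 133, 71]
201 [111, 120, 72] [110, 122, 73] [110, 124, 72]
204 [111, 117, 72] [111, 115, 73] [112, 110, 74]
207 [112, 115, 73] [110, 114, 74] [109, 119, 73]
210 [23, 10, 102] [23, 10, 100] [12, 13, 97]
213 [24, 13, 100] [24, 14, 94] [24, 14, 94]
216 [23, 10, 98] [30, 8, 92] [20, 16, 95]
219 [2, 175, 108] [2, 174, 98] [2, 174, 94]
222 [2, 185, 109] [0, 167, 98] [3, 179, 94]
225 [2, 188, 110] [2, 177, 98] [2, 174, 95]
228 [2, 185, 109] [2, 177, 98] [2, 173, 96]
231 [2, 178, 110] [2, 180, 98] [2, 167, 96]
```

Request:
{"fn": "apply_moves", "kwargs": {"moves": [{"translation": [0.006,0,0],"roll": 0,"jaw": 1},{"translation": [0.01,0,0],"roll": 0,"jaw": 1},{"translation": [0.01,0,0],"roll": 0,"jaw": 1}]}}

```text
time_s: 18.45
position: [0.4686, -0.0368, 0.1027]
tcp_rot: [[0.11, 0.994, -0.001], [0.994, -0.11, -0.006], [-0.006, -0.0, -1.0]]
wrist_force: [-2.3, -10.3, -2.6]
gripper_width: 0.181
gripper_force: 30.0
```

Request:
{"fn": "apply_moves", "kwargs": {"moves": [{"translation": [-0.008,0,0.004],"roll": 0,"jaw": 1},{"translation": [-0.008,0,0.004],"roll": 0,"jaw": 0.5},{"translation": [-0.008,0,0.004],"roll": 0,"jaw": 0.5},{"translation": [-0.008,0,0.004],"roll": 0,"jaw": 0.5},{"translation": [-0.008,0,0.004],"roll": 0,"jaw": 0.5}]}}

```text
time_s: 18.95
position: [0.4687, -0.0357, 0.1018]
tcp_rot: [[0.11, 0.994, 0.0], [0.994, -0.11, 0.0], [0.0, 0.0, -1.0]]
wrist_force: [-0.2, -0.2, -0.5]
gripper_width: 0.476
gripper_force: 0.0
```

Request:
{"fn": "apply_moves", "kwargs": {"moves": [{"translation": [0,0,-0.05],"roll": 0,"jaw": 0.5},{"translation": [0,0,-0.2],"roll": 0,"jaw": 0.5},{"translation": [0,0,-0.4],"roll": 0,"jaw": 0.5},{"translation": [0,0,-0.6],"roll": 0,"jaw": 0.5},{"translation": [0,0,-0.8],"roll": 0,"jaw": 0.5}]}}

```text
time_s: 19.45
position: [0.4682, -0.0358, 0.3047]
tcp_rot: [[0.111, 0.994, 0.001], [0.994, -0.111, -0.0], [0.0, 0.001, -1.0]]
wrist_force: [1.0, -1.1, 0.1]
gripper_width: 0.499
gripper_force: 0.0
```

Request:
{"fn": "apply_moves", "kwargs": {"moves": [{"translation": [0,0,-0.1],"roll": 0,"jaw": 0.5},{"translation": [0,0,-0.1],"roll": 0,"jaw": 0.5},{"translation": [0,0,-0.1],"roll": 0,"jaw": 0.5}]}}

```text
time_s: 19.75
position: [0.4685, -0.036, 0.3271]
tcp_rot: [[0.111, 0.994, 0.001], [0.994, -0.111, -0.0], [-0.0, 0.001, -1.0]]
wrist_force: [-0.2, 0.1, -0.5]
gripper_width: 0.5
gripper_force: 0.0
```

```bash
python3 - <<'E'
from h import *
import cv2
o=ctrl.get_obs();print(o["time_s"],o["position"],o["wrist_force"])
v=np.load("shaker.npy");k=calibration("wrist");w=camera("wrist")[:,:,::-1];cv2.imwrite("pics/w11.png",w)
print("pred handle end, collar, tip",proj(k,pose(v,[[-.102,-.187,.092],[-.102,-.121,.092],[-.102,-.011,.092]])).round(1).tolist())
for n in("wrist","side"):
    i=w if n=="wrist" else camera("side")[:,:,::-1]
    kk=calibration(n);h=cv2.cvtColor(i.copy(),cv2.COLOR_BGR2HSV);m=((((h[...,0]<8)|(h[...,0]>172))&(h[...,1]>140))).astype(np.uint8)
    N,_,st,ce=cv2.connectedComponentsWithStats(m)
    print(n,[(st[j].tolist(),ce[j].round(1).tolist()) for j in range(1,N) if st[j,4]>30],"pred handle centre",proj(kk,pose(v,[-.102,-.157,.092])).round(1))
h=cv2.cvtColor(w.copy(),cv2.COLOR_BGR2HSV)
p=proj(k,pose(v,[[-.102,-.045+.02,.092]]))[0].round().astype(int);print(p)
for y in range(p[1]-20,p[1]+30,3):print(y,h[y,p[0]-6:p[0]+8:2,2].tolist())
E
```

```text
19.75 [ 0.46848086 -0.03600517  0.32711515] [-0.15026929  0.07278226 -0.48975305]
pred handle end, collar, tip [[279.5, 210.5], [279.4, 161.5], [279.4, 70.4]]
wrist [([257, 0, 48, 46, 836], [272.4, 30.1]), ([273, 169, 12, 44, 518], [278.5, 190.1]), ([382, 240, 13, 13, 122], [388.4, 246.3]), ([336, 385, 10, 7, 49], [341.2, 388.8])] pred handle centre [[280.6 189.1]]
side [([180, 144, 29, 15, 223], [197.8, 151.0]), ([203, 185, 32, 19, 164], [216.9, 195.4]), ([254, 224, 18, 15, 125], [262.8, 230.6]), ([331, 233, 6, 8, 41], [333.3, 236.3]), ([410, 318, 7, 13, 59], [412.8, 324.2]), ([317, 324, 12, 14, 71], [322.6, 330.4])] pred handle centre [[263.4 230.2]]
[279  83]
63 [160, 165, 168, 163, 167, 161, 108]
66 [165, 166, 166, 166, 166, 140, 106]
69 [167, 165, 165, 164, 160, 147, 107]
72 [134, 143, 109, 117, 166, 155, 107]
75 [116, 94, 111, 106, 148, 164, 110]
78 [152, 104, 130, 119, 114, 156, 107]
81 [130, 103, 131, 120, 114, 158, 105]
84 [106, 103, 131, 120, 100, 109, 109]
87 [100, 102, 129, 119, 100, 107, 106]
90 [102, 98, 126, 121, 99, 108, 107]
93 [100, 91, 104, 103, 103, 107, 108]
96 [112, 111, 110, 111, 112, 111, 111]
99 [111, 111, 112, 113, 113, 112, 112]
102 [112, 112, 111, 112, 113, 114, 111]
105 [60, 68, 81, 78, 67, 73, 65]
108 [100, 68, 79, 78, 70, 107, 108]
111 [98, 70, 79, 80, 73, 103, 105]
```

```bash
python3 -c "
from station import ctrl
print(ctrl.close_job())"
```

```text
the job is handed in; nothing more can be done
None
```

The job is handed in at about 20 s of the 67 s allowed. The guard was lowered onto its stop without being let fall, the rod was pushed through all three lugs until its collar pressed on the right-hand lug, and it was let go. The last wrist and side readings put the rod's handle and tip within a few pixels of where they should be, but no verdict came back.

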